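# Release, cross-turn and re-clamp a sample at the probing microscope

## Robot

A 7-joint arm with a two-finger parallel gripper is mounted at the origin on the work surface. World frame = base frame: x ahead of the robot, y to its left, z up, the work surface at z = 0. Lengths are in m, angles in rad, forces in N, time in s.
With the tool pointing down it reaches from about 0.35 to 0.9 m from the base axis. Payload 8.1 kg.
Tool frame: the origin (TCP) lies at the very end of the fingers, on their centre line; the grasp point (between the pads) lies 19 mm behind it (grip_point_offset is the distance from the TCP to the grasp point, in m); z points along the fingers, x is the direction in which the jaws open and shut, and the axes are right-handed (so a half turn about z gives the same grasp; the last joint's range is limited). The gripper opens to 92 mm and grips with 3 to 60 N. Pads are 19 mm wide; open, the fingers measure 130 mm over their backs; the gripper's body (75 mm by 190 mm) begins 47 mm behind the grasp point.
Start: joints at [1.133, 0.434, 0.025, 1.573, -0.012, 1.134, -0.075], TCP at [0.205, -0.59, 0.227] pointing down, gripper open.
Joint ranges: [-2.62, 2.62], [-0.44, 2.09], [-1.27, 1.32], [0.08, 2.57], [-1.32, 4.46], [0.12, 2], [-2.74, 2.74]. Speed limits (rad/s): [2.22, 2.22, 3.01, 3.01, 3.14, 3.14, 3.14].

## Interface

Orientations are given as a rotation vector (axis times angle).
In Python, from cell import observe, get_image, camera_model, sign_off, grip_point_offset gives the robot as it stands.
- The arm moves only by the tool play_rows, never from a script. Its argument "rows" is a list of rows, each a list of 7 numbers: the shift along the tool's x, y, z as a fraction of full scale, then the turn, a rotation vector about the tool's x, y, z as a fraction of full scale, then the closure, from -1 (fully open) to 1 (shut). A call has 1 to 5 rows; each row shifts and turns the pose as measured when the row begins, along the tool's axes as they then stand; what a row does not reach is not made up. Full scale, the value 1, is 0.15 m for a shift and 0.5 rad for a turn. A row lasts 1/10 s, in which the tool goes at most 50 mm and 8.59 degrees, less where a joint would pass 70% of its speed; a pose out of reach is approached as far as the arm can. A call with a number of a shift or a turn outside -1 to 1 is refused whole. A call with a gripper value outside its range is refused whole. The fingers move at their own pace and stop on an object; "force" is the grip in N (left out, the last holds). Time passes only in rows, so rows that do not move let the fingers close. It gives the time, the measured TCP pose, the force and the opening at its end, in the units of the state.
- observe(): the state, without advancing time (a new reading comes with each control period).
- get_image(name): name is "scene" or "top" or "wrist"; returns the picture (420x560x3 uint8, blue, green, red); there is no depth.
- camera_model(name): a dict with "K" (3x3 intrinsics, pixels), "R" (3x3) and "t" (3): a world point X has camera coordinates R X + t. Camera axes: x right, y down, z forward; pixel columns grow to the right and rows downward; lengths in m; the calibration is good to about 2 mm. A picture is of the moment at which its call begins: read the wrist's pose just before it. camera_model takes no time and is no camera call; for the wrist camera it gives the pose at the moment of the call.
- sign_off(): hands the job in, once; it reports no verdict.
The state is a dict: "clock": time; "joints": joint angles; "dq": joint speeds; "joint_efforts": joint torques, N m; "position": TCP position; "ee_rot": TCP orientation; "force": force on the tool from outside, world axes, zero at the start; "ft_torque": the same for the moment, N m; "width": opening from 0.0 (shut) to 1.0 (fully open).
Only numpy, scipy, OpenCV 4.12 (cv2) and the standard library are available. Lean on these libraries where they do the work, as an engineer would, in place of code of your own. Each camera call takes 0.05 s, during which the arm holds its last target.

## Task

The sample carrier on the stage's chuck has to be inspected in its other direction. Flip the chuck's vacuum toggle (the longest of the three bats on the console) off, towards the console's front; only then lift the carrier, give it a quarter turn either way and set it down, centred and flat in the other channel of the cross-shaped nest (do not drop it); then flip the same toggle back on. Leave the other two toggles and all the loose things as they are, and do not bump the microscope or the two probe positioners.

Things in the scene. Friction and masses are not known exactly. Their poses are not given: they have to be found in the camera images.
- vac (a joint): Vacuum toggle, rad: 0 = off, bat leaning 0.4 rad from upright towards the console's front (-x of point vac_pivot); 0.8 = on, leaning 0.4 rad the other way (+x of vac_pivot). Starts on. A spring snaps it over centre (0.4) to whichever side it is nearer; about 2 N at the tip pushes it over.
- vac_pivot (a point): Pivot of the vacuum toggle, fixed on its module. Axes are the console's: x from console front to back, y along the row of toggles, z up. The bat swings in this x-z plane. The pivot is 98 mm above the table, 6 mm above the module's housing (52 x 46 mm) and level with the top of its round 24 mm collar. The three modules stand in a row 65 mm apart, in any order.
- vac_tip (a point): End of the vacuum toggle's bat, a plain steel taper 52 mm long from the pivot, 7 mm thick at the root and 12 mm near the end: the longest of the three.
- lamp (a joint): Lamp toggle, rad, same sense as vac; a short thin steel bat (30 mm long). Starts off (0). Leave alone.
- lamp_tip (a point): End of the lamp toggle's short bat, 30 mm from its pivot.
- fan (a joint): Fan toggle, rad, same sense as vac; a flat steel paddle 34 mm long and 20 mm wide. Starts on (0.8). Leave alone.
- fan_tip (a point): End of the fan toggle's flat paddle, 34 mm from its pivot.
- console: White control box 130 (x) x 230 (y) x 70 mm high carrying the three toggles. Origin under its centre, on the table. Its front, with grille and round dial, faces its -x. Fixed.
- nest (a point): Centre of the chuck's flat top, 60 mm above the table: a dark steel disc 150 mm across on a black platen 220 x 220 x 30 mm (fixed). Four square blocks, 18 x 18 x 8 mm high, stand on it with centres at +-33 mm in x and y, leaving two open-ended channels 48 mm wide that cross at the centre, one along x and one along y of this point. z is up.
- carrier_center (a point): Centre of the sample carrier, a plain aluminium block 90 (x) x 42 (y) x 30 (z) mm, about 0.22 kg, with a small chip on top. It starts lying in the nest's x channel, its own x along the nest's x within 0.03 rad.
- scope: Stereo microscope, fixed, standing between stage and console. Origin under the centre of its foot (150 x 140 x 22 mm). A 28 mm column at x = +45 mm rises to 350 mm; the optical head overhangs towards -x as far as -110 mm, 90 mm wide in y, from 195 mm up to 380 mm above the table. Do not bump it.
- probe_a: Probe positioner, a small block 42 x 36 x 70 mm high, fixed on the platen's corner at about (85, 85) mm from the chuck's centre in the nest's axes. Origin under its centre, 30 mm above the table. Do not bump it.
- probe_b: The same at about (-85, -85) mm.
- lens_center (a point): Loose objective lens standing on the platen, black, 36 mm across, 44 mm high; centre.
- eyepiece_center (a point): Loose eyepiece standing on the table in front of the microscope, black, 42 mm across, 55 mm high; centre.
- driver_grip (a point): Loose screwdriver lying on the table, 170 mm long; the middle of its handle, blade to its +x.
- bottle_center (a point): Loose white bottle, 60 mm across, 150 mm high; centre.
- jar_center (a point): Loose amber jar, 64 mm across, 75 mm high; centre.
- wafer_box_center (a point): Loose grey wafer box 80 x 80 x 30 mm; centre.
- dish_center (a point): Loose shallow glass dish, 80 mm across, 18 mm high; centre.
- carrier: The sample carrier itself; origin at the centre of its underside, axes as carrier_center.

How it is judged:
On the way, in this order (a step that is already met when the one before it is completed fails the run):
1. the vacuum toggle is off, with the carrier still lying in the nest as it was (value of joint vac below 0.12 rad and horizontal distance between carrier_center and nest below 0.009 m and z of carrier_center in the frame of nest below 0.019 m and angle between carrier_center's own z axis and vertical below 0.06 rad and angle between the x axis of carrier_center and the x axis of nest, either way round below 0.12 rad), for 0.2 s.
2. with the vacuum still off, the carrier lies flat and centred in the other channel (value of joint vac below 0.12 rad and horizontal distance between carrier_center and nest below 0.009 m and z of carrier_center in the frame of nest below 0.019 m and angle between carrier_center's own z axis and vertical below 0.06 rad and angle between the x axis of carrier_center and the y axis of nest, either way round below 0.1 rad), for 0.2 s.
At the end, for the whole second after the job is handed in: Vacuum toggle on (above 0.68 rad); carrier at rest flat (tilt < 0.06 rad) in the nest's y channel, its centre within 9 mm of the nest's centre sideways and under 19 mm above the chuck, its length within 0.1 rad of the nest's y; lamp toggle off (< 0.2), fan toggle on (> 0.6) (value of joint vac above 0.68 rad and horizontal distance between carrier_center and nest below 0.009 m and z of carrier_center in the frame of nest below 0.019 m and angle between carrier_center's own z axis and vertical below 0.06 rad and angle between the x axis of carrier_center and the y axis of nest, either way round below 0.1 rad and linear speed of carrier below 0.01 m/s and value of joint lamp below 0.2 rad and value of joint fan above 0.6 rad); the robot touches nothing.
It fails at once if the carrier is lifted more than 10 mm while the vacuum toggle is not off (value of joint vac above 0.4 rad and z of carrier_center in the frame of nest above 0.025 m).
It fails at once if the carrier is let go more than 12 mm above its seat (contact force between the fingers and carrier below 0.05 N and z of carrier_center in the frame of nest above 0.027 m).
It fails at once if another toggle is flipped (value of joint lamp above 0.4 rad or value of joint fan below 0.4 rad).
It fails at once if the microscope or a probe positioner is bumped with more than 8 N (contact force between any of the arm, the fingers, carrier and scope above 8 N or contact force between any of the arm, the fingers, carrier and probe_a above 8 N or contact force between any of the arm, the fingers, carrier and probe_b above 8 N).
It fails at once if a loose bystander is moved more than 25 mm (distance of any of lens_center, eyepiece_center, driver_grip, bottle_center, jar_center, wafer_box_center, dish_center from where it was at the start of the episode above 0.025 m).
It also fails if it takes over 67 s, if anything falls off the work surface, if the arm or the gripper's body presses on something with over 40 N, if the wrist force passes 120 N, or if a joint passes its speed limit or range.

## Working session

There is one attempt and no reset: what is moved stays moved. The work goes in short steps, Python scripts to look and compute and a tool call to move; the robot and the scene stay as the last step left them, time stands still between calls to the robot, and variables do not carry over. Pictures are saved under pics/ and viewed, and the job is handed in when it is done.

Besides the shell and the picture viewer there is one more tool, called as name(argument=value, ...), one argument or row to a line, values as JSON. play_rows: Moves the arm, as the interface text tells. Its arguments: {"type":"object","properties":{"rows":{"type":"array","items":{"type":"array","items":{"type":"number"}}},"force":{"type":"number"}},"required":["rows"]}

```bash
ls; mkdir -p pics
python3 - <<'E'
from cell import *
import cv2, numpy as np
print(observe()); print(grip_point_offset)
for n in ("scene","top","wrist"):
    m=camera_model(n); print(n,m)
    cv2.imwrite(f"pics/{n}0.png",get_image(n))
E
```

```text
pics
{'clock': 0.0, 'joints': array([ 1.13341283,  0.43522809,  0.02495893,  1.57409581, -0.01156645,
        1.1339688 , -0.07506247]), 'dq': array([-0.00096205,  0.00086129, -0.00022184, -0.00026412,  0.00035095,
        0.00047088, -0.00112206]), 'joint_efforts': array([-4.69493643e-04, -6.67861319e+01,  9.84351262e-01, -3.14460719e+01,
       -6.07128488e-02,  4.28659958e-02,  9.25015524e-05]), 'position': array([ 0.20513184, -0.58984713,  0.22594213]), 'ee_rot': array([-2.55988288e+00,  1.81984027e+00,  2.13102500e-03]), 'force': array([ 0.37711009, -0.12527891,  0.35878669]), 'ft_torque': array([-0.01943344,  0.00126944, -0.00383838]), 'width': 1.0016068717458202}
0.0188
scene {'K': array([[397.72692225,   0.        , 283.10628509],
       [  0.        , 397.72692225, 208.26496744],
       [  0.        ,   0.        ,   1.        ]]), 'R': array([[ 0.65364643,  0.75671094,  0.01161428],
       [ 0.64989502, -0.55338296, -0.52096426],
       [-0.38779221,  0.3480745 , -0.85349947]]), 't': array([-0.35834971, -0.28702622,  1.40444865])}
top {'K': array([[385.9743165 ,   0.        , 281.30135786],
       [  0.        , 385.9743165 , 209.21056762],
       [  0.        ,   0.        ,   1.        ]]), 'R': array([[-0.00984941, -0.99994518, -0.00355348],
       [-0.987085  ,  0.01029085, -0.15986653],
       [ 0.15989434,  0.00193299, -0.98713224]]), 't': array([0.0039974 , 0.56809579, 1.30065274])}
wrist {'K': array([[351.10689005,   0.        , 276.44066018],
       [  0.        , 351.10689005, 211.89021423],
       [  0.        ,   0.        ,   1.        ]]), 'R': array([[ 0.32932499, -0.94421536, -0.00154874],
       [-0.90763187, -0.31701664,  0.2751451 ],
       [-0.26028721, -0.08920648, -0.96140146]]), 't': array([-0.62378939, -0.03513687,  0.39018744])}
```

View pics/scene0.png

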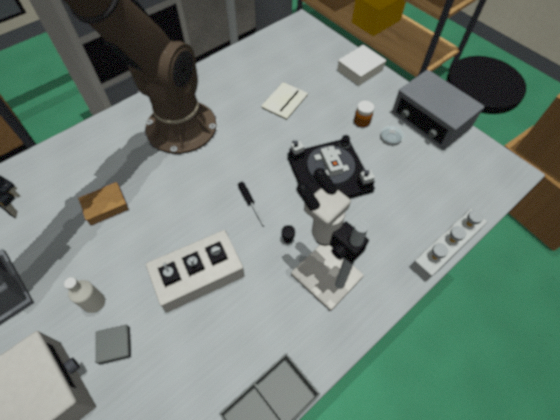

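View pics/top0.png

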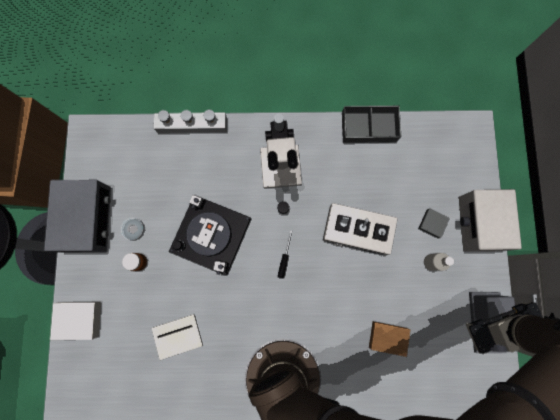

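View pics/wrist0.png

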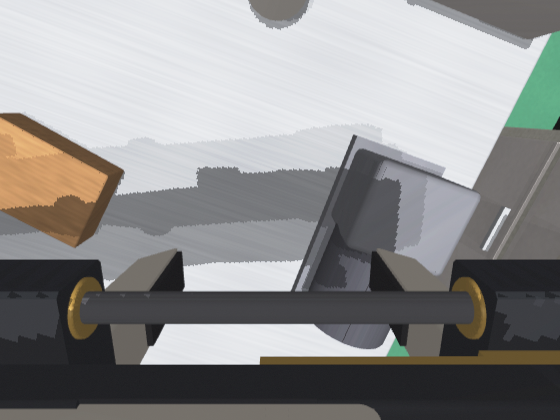

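The overview shows the stage at about (210,235) in top, the console at (360,228), and the microscope at (281,160) with its head over about (283,180). I'll enlarge the stage and the console next.

Run:
```python
import cv2
t=cv2.imread("pics/top0.png"); s=cv2.imread("pics/scene0.png")
def crop(im,x,y,w,h,k,n): cv2.imwrite(n,cv2.resize(im[y:y+h,x:x+w],None,fx=k,fy=k,interpolation=cv2.INTER_CUBIC))
crop(t,160,185,100,95,7,"pics/ct_stage.png")
crop(t,320,195,80,65,9,"pics/ct_con.png")
crop(s,140,225,110,85,7,"pics/cs_con.png")
crop(s,280,125,110,85,7,"pics/cs_stage.png")
```

```text
(no output)
```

View pics/ct_stage.png

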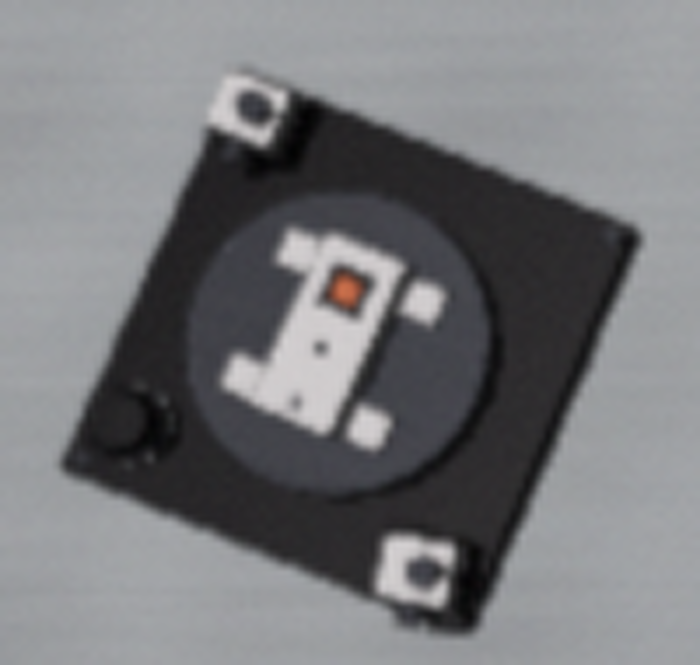

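View pics/ct_con.png

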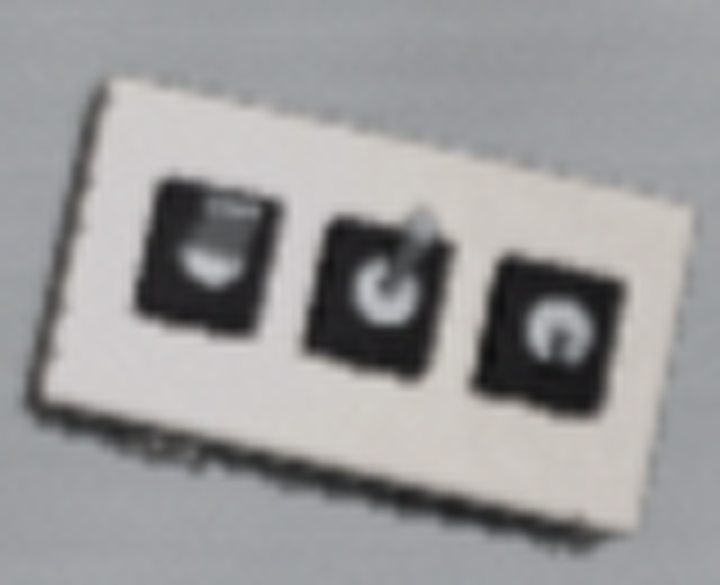

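View pics/cs_con.png

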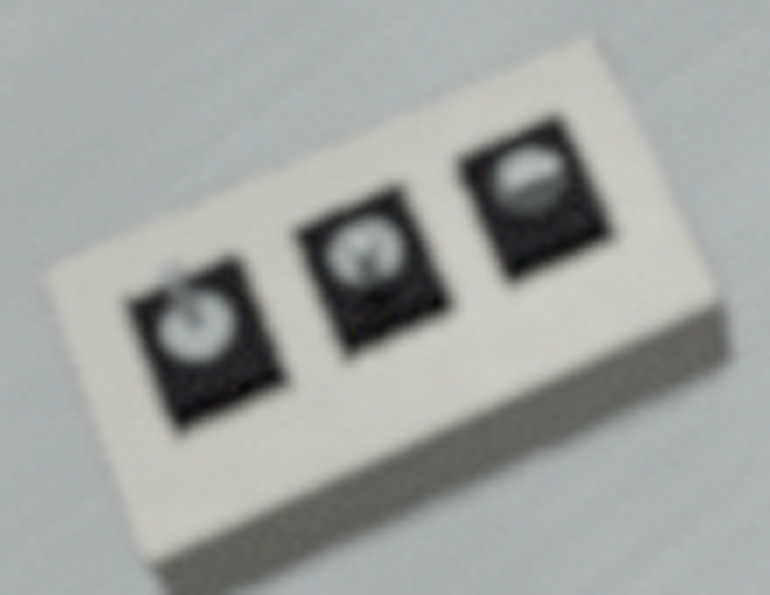

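View pics/cs_stage.png

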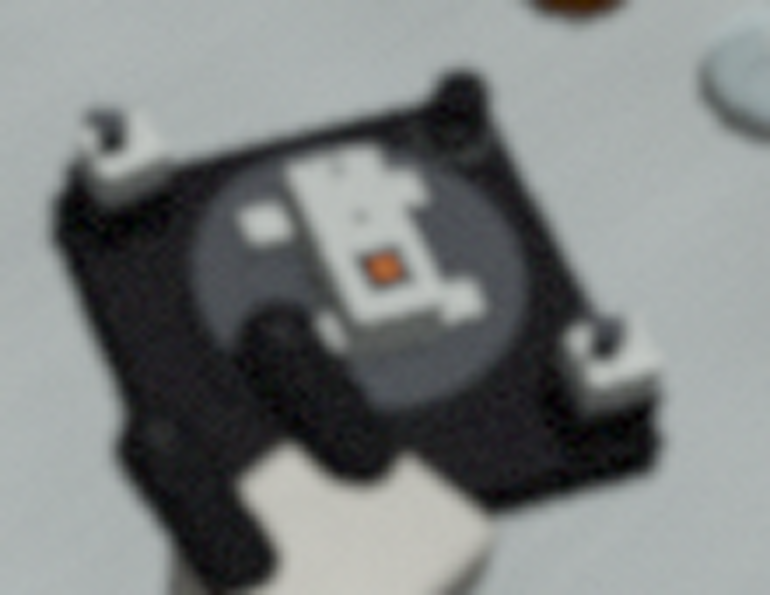

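```bash
cat > h.py <<'E'
import numpy as np, cv2
from cell import *
from scipy.spatial.transform import Rotation as Rn
def ray(m,uv,z):
    K,R,t=m["K"],m["R"],m["t"]; C=-R.T@t
    d=R.T@np.linalg.inv(K)@np.array([uv[0],uv[1],1.]); return C+d*(z-C[2])/d[2]
def proj(m,X):
    p=m["K"]@(m["R"]@np.asarray(X,float)+m["t"]); return p[:2]/p[2]
def uncrop(p,o,k): return [(p[0]+.5)/k-.5+o[0],(p[1]+.5)/k-.5+o[1]]
def st():
    s=observe(); R=Rn.from_rotvec(s["ee_rot"]).as_matrix()
    print("t",s["clock"],"p",s["position"].round(4),"yaw",round(np.degrees(np.arctan2(R[1,0],R[0,0])),2),"z",R[:,2].round(3),"F",s["force"].round(1),"w",round(s["width"],3),"q",s["joints"].round(2)); return s,R
E
python3 - <<'E'
from h import *
m=camera_model("top")
S=lambda p,z:ray(m,uncrop(p,(160,185),7),z)
c=[S(p,.09) for p in [(325,235),(405,265),(335,437),(258,402)]]
print("carrier",np.array(c).round(4),np.mean(c,0)); 
a=(c[0]+c[1])/2-(c[2]+c[3])/2; print("len",np.linalg.norm(a),np.degrees(np.arctan2(a[1],a[0])),np.linalg.norm(c[0]-c[1]))
b=[S(p,.068) for p in [(297,248),(424,303),(369,428),(243,375)]]; print("blocks",np.array(b).round(4),np.mean(b,0),np.linalg.norm(b[0]-b[1]),np.linalg.norm(b[1]-b[2]))
print("plat",[S(p,.03).round(3) for p in [(640,232),(470,630),(68,465)]],"probeA",S((250,110),.1),S((420,570),.1),"lens",S((122,418),.074))
print("disc",S((343,345),.06))
C=lambda p,z:ray(m,uncrop(p,(320,195),9),z)
d=[C(p,.07) for p in [(105,80),(692,205),(635,530),(42,400)]]; print("console",np.array(d).round(4),np.mean(d,0),np.linalg.norm(d[0]-d[1]),np.linalg.norm(d[1]-d[2]))
a=d[0]-d[3]+d[1]-d[2];print("con x ang",np.degrees(np.arctan2(a[1],a[0])))
for n,p in dict(fan=(213,250),vac=(385,292),lamp=(560,332)).items(): print(n,"collar",C(p,.098))
print("vactip",C((424,222),.146),"modcentre",[C(p,.092) for p in [(208,256),(378,297),(550,335)]])
for p,z in [((281,160),.022),((262,168),.022),((301,187),.022),((283,208),.055),((277,118),.35),((293,158),.38),((266,148),.38),((281,185),.3)]: print(p,z,ray(m,p,z).round(3))
E
```

```text
carrier [[0.5332 0.2516 0.09  ]
 [0.5182 0.2129 0.09  ]
 [0.4363 0.2448 0.09  ]
 [0.4533 0.2818 0.09  ]] [0.48526187 0.24775215 0.09      ]
len 0.0866160254204964 -20.984777361557345 0.041457582327273784
blocks [[0.53   0.2695 0.068 ]
 [0.5024 0.2071 0.068 ]
 [0.4419 0.2327 0.068 ]
 [0.4682 0.2943 0.068 ]] [0.48561273 0.25088133 0.068     ] 0.06827904540752693 0.06562428016542814
plat [array([0.541, 0.105, 0.03 ]), array([0.345, 0.188, 0.03 ]), array([0.428, 0.389, 0.03 ])] probeA [0.59271325 0.28691981 0.1       ] [0.3733228  0.20181471 0.1       ] lens [0.44753142 0.35059999 0.074     ]
disc [0.48305616 0.24760845 0.06      ]
console [[ 0.5824 -0.1733  0.07  ]
 [ 0.532  -0.3941  0.07  ]
 [ 0.4099 -0.3658  0.07  ]
 [ 0.4606 -0.1459  0.07  ]] [ 0.49624037 -0.26975468  0.07      ] 0.22645294187042309 0.1253962943140025
con x ang -12.85392841186099
fan collar [ 0.51321177 -0.20765807  0.098     ]
vac collar [ 0.49693622 -0.27058308  0.098     ]
lamp collar [ 0.48145758 -0.33438449  0.098     ]
vactip [ 0.51646261 -0.27555769  0.146     ] modcentre [array([ 0.51173832, -0.20667628,  0.092     ]), array([ 0.49577579, -0.26915867,  0.092     ]), array([ 0.4809856 , -0.33217936,  0.092     ])]
(281, 160) 0.022 [ 0.753 -0.002  0.022]
(262, 168) 0.022 [0.724 0.067 0.022]
(301, 187) 0.022 [ 0.652 -0.073  0.022]
(283, 208) 0.055 [ 0.571 -0.008  0.055]
(277, 118) 0.35 [0.777 0.007 0.35 ]
(293, 158) 0.38 [ 0.652 -0.035  0.38 ]
(266, 148) 0.38 [0.681 0.037 0.38 ]
(281, 185) 0.3 [ 0.597 -0.002  0.3  ]
```

Run:
```python
import cv2
t=cv2.imread("pics/top0.png"); s=cv2.imread("pics/scene0.png")
def crop(im,x,y,w,h,k,n): cv2.imwrite(n,cv2.resize(im[y:y+h,x:x+w],None,fx=k,fy=k,interpolation=cv2.INTER_CUBIC))
crop(t,240,105,90,115,5,"pics/ct_sc.png")
crop(s,270,165,120,150,4,"pics/cs_sc.png")
```

```text
(no output)
```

View pics/ct_sc.png

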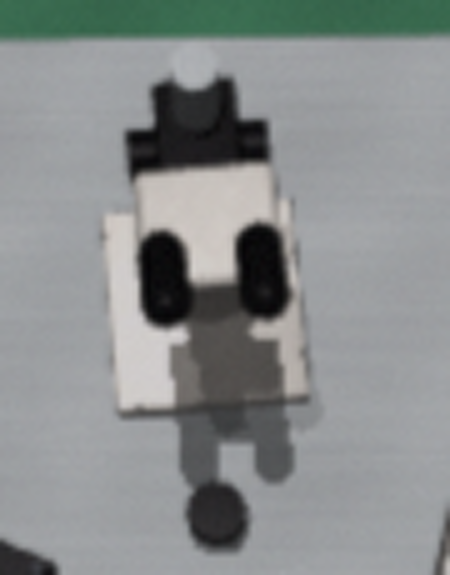

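View pics/cs_sc.png

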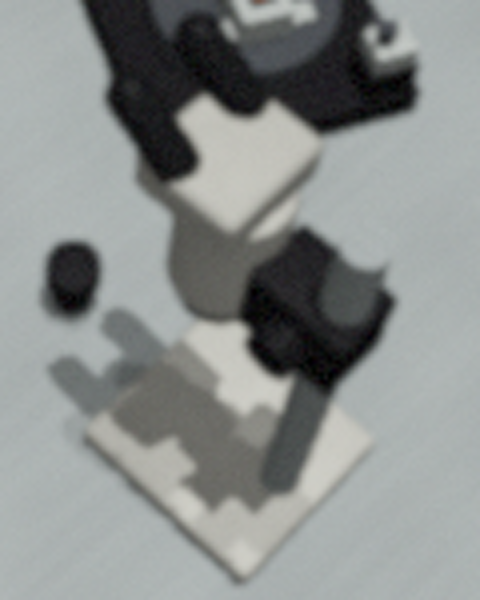

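The vacuum toggle is the middle one, with its pivot near (0.497,-0.270) and the console's x at -12.9°. The nest is near (0.485,0.249) at about -21°, and the sizes I measured agree with those given. Next I'll plan the move to straddle the bat.

```bash
cat >> h.py <<'E'
def plan(p,yaw,g,step=.045,ang=.14,show=True):
    s,R=st(); P=np.array(s["position"]); p=np.array(p,float)
    c,sn=np.cos(np.radians(yaw)),np.sin(np.radians(yaw))
    T=np.array([[c,sn,0],[sn,-c,0],[0,0,-1]])
    r=Rn.from_matrix(R.T@T).as_rotvec()
    n=int(max(1,np.ceil(np.linalg.norm(p-P)/step),np.ceil(np.linalg.norm(r)/ang)))
    rows=[]
    for i in range(n):
        Ri=R@Rn.from_rotvec(r*i/n).as_matrix()
        d=Ri.T@(p-P)/n/.15; rows.append([*d.round(3),*(r/n/.5).round(3),g])
    for i in range(0,n,5): print(str([[float(v) for v in x] for x in rows[i:i+5]]).replace(" ",""))
E
python3 - <<'E'
from h import *
plan((.497,-.270,.226),-12.85,-1)
m=camera_model("wrist"); s=observe(); R=Rn.from_rotvec(s["ee_rot"]).as_matrix()
C=-m["R"].T@m["t"]; print("cam in tool",R.T@(C-s["position"]))
E
```

```text
t 0.15 p [ 0.2052 -0.59    0.2262] yaw -70.82 z [-0.     0.001 -1.   ] F [-0.4 -0.6  0.5] w 0.998 q [ 1.13  0.44  0.03  1.57 -0.01  1.13 -0.08]
[[-0.138,-0.254,0.0,-0.0,0.0,-0.202,-1.0],[-0.111,-0.266,0.0,-0.0,0.0,-0.202,-1.0],[-0.084,-0.276,0.0,-0.0,0.0,-0.202,-1.0],[-0.055,-0.283,0.0,-0.0,0.0,-0.202,-1.0],[-0.027,-0.287,0.0,-0.0,0.0,-0.202,-1.0]]
[[0.003,-0.289,0.0,-0.0,0.0,-0.202,-1.0],[0.032,-0.287,0.0,-0.0,0.0,-0.202,-1.0],[0.061,-0.282,0.0,-0.0,0.0,-0.202,-1.0],[0.089,-0.275,0.0,-0.0,0.0,-0.202,-1.0],[0.116,-0.264,0.0,-0.0,0.0,-0.202,-1.0]]
cam in tool [-0.00045586 -0.07412094 -0.1577859 ]
```

play_rows(
  rows=[
    [-0.138, -0.254, 0, 0, 0, -0.2, -1],
    [-0.11, -0.266, 0, 0, 0, -0.2, -1],
    [-0.084, -0.276, 0, 0, 0, -0.2, -1],
    [-0.055, -0.283, 0, 0, 0, -0.2, -1],
    [-0.027, -0.287, 0, 0, 0, -0.2, -1],
  ],
  force=20,
)

```text
clock: 0.65
position: [0.3482, -0.4304, 0.2238]
ee_rot: [2.931, -1.125, -0.008]
force: [1.1, 0.7, 0.4]
width: 0.998
```

Run:
```python
from h import *
plan((.47,-.280,.235),-12.85,-1)
```

```text
t 0.65 p [ 0.3482 -0.4304  0.2238] yaw -41.99 z [-0.006 -0.    -1.   ] F [1.1 0.7 0.4] w 0.998 q [ 0.91  0.33 -0.15  1.74  0.06  1.08  0.  ]
[[-0.013,-0.258,-0.016,0.001,0.002,-0.203,-1.0],[0.013,-0.258,-0.016,0.001,0.002,-0.203,-1.0],[0.039,-0.255,-0.016,0.001,0.002,-0.203,-1.0],[0.065,-0.25,-0.015,0.001,0.002,-0.203,-1.0],[0.09,-0.242,-0.015,0.001,0.002,-0.203,-1.0]]
```

play_rows(
  rows=[
    [-0.013, -0.258, -0.016, 0, 0, -0.203, -1],
    [0.013, -0.258, -0.016, 0, 0, -0.203, -1],
    [0.039, -0.255, -0.016, 0, 0, -0.203, -1],
    [0.065, -0.25, -0.015, 0, 0, -0.203, -1],
    [0.09, -0.242, -0.015, 0, 0, -0.203, -1],
  ],
)

```text
clock: 1.15
position: [0.4729, -0.2709, 0.2343]
ee_rot: [3.125, -0.318, -0.011]
force: [0.7, -0.1, 0.0]
width: 1.0
```

Run:
```python
from h import *
st(); m=camera_model("wrist"); im=get_image("wrist"); cv2.imwrite("pics/w1.png",im)
np.savez("pics/w1.npz",**m)
for n,X in dict(piv=(.497,-.27,.098),tip=(.5165,-.2746,.146)).items(): print(n,proj(m,X))
```

```text
t 1.15 p [ 0.4729 -0.2709  0.2343] yaw -11.61 z [-0.007  0.001 -1.   ] F [ 0.7 -0.1  0. ] w 1.0 q [ 0.68  0.33 -0.34  1.73  0.12  1.11  0.1 ]
piv [304.95044906 194.64623807]
tip [337.23531469 210.58795302]
```

View pics/w1.png

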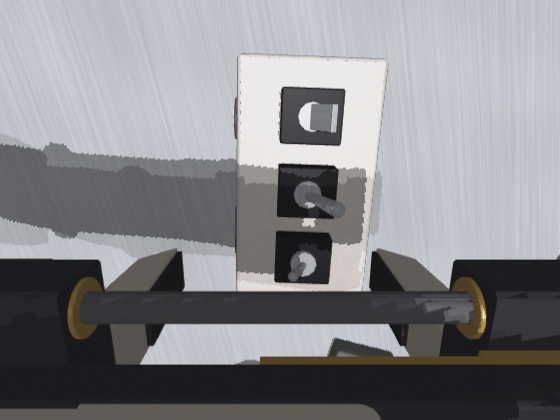

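The wrist view puts the bat tip at (338,209) and the collar at (308,194), which matches the prediction. Next I'll centre over the pivot and go down.

Run:
```python
from h import *
plan((.497,-.270,.21),-12.85,-1,step=.03)
```

```text
t 1.2 p [ 0.4778 -0.2637  0.2349] yaw -10.77 z [-0.003  0.004 -1.   ] F [4.2 6.7 0.5] w 1.0 q [ 0.67  0.33 -0.35  1.73  0.12  1.11  0.1 ]
[[0.067,0.009,0.083,-0.003,0.004,0.036,-1.0],[0.067,0.007,0.083,-0.003,0.004,0.036,-1.0]]
```

play_rows(
  rows=[
    [0.06, 0.02, 0.08, 0, 0, 0.036, -1],
    [0.06, 0.02, 0.08, 0, 0, 0.036, -1],
    [0, 0, 0, 0, 0, 0, -1],
  ],
)

```text
clock: 1.5
position: [0.4958, -0.2725, 0.2085]
ee_rot: [-3.118, 0.352, 0.006]
force: [-0.3, 0.3, -0.2]
width: 1.001
```

Run:
```python
from h import *
plan((.497,-.270,.122),-12.85,-1,step=.03)
```

```text
t 1.5 p [ 0.4958 -0.2725  0.2085] yaw -12.87 z [-0.004  0.004 -1.   ] F [-0.3  0.3 -0.2] w 1.001 q [ 0.65  0.38 -0.33  1.72  0.14  1.07  0.05]
[[0.002,-0.005,0.192,-0.002,0.003,-0.0,-1.0],[0.002,-0.006,0.192,-0.002,0.003,-0.0,-1.0],[0.002,-0.006,0.192,-0.002,0.003,-0.0,-1.0]]
```

play_rows(
  rows=[
    [0, -0.006, 0.19, 0, 0, 0, -1],
    [0, -0.006, 0.19, 0, 0, 0, -1],
    [0, -0.006, 0.19, 0, 0, 0, -1],
    [0, 0, 0, 0, 0, 0, -1],
  ],
)

```text
clock: 1.9
position: [0.4927, -0.276, 0.1187]
ee_rot: [-3.118, 0.372, 0.011]
force: [-0.9, 0.0, -0.8]
width: 0.996
```

play_rows(
  rows=[
    [-0.1, 0, 0, 0, 0, 0, -1],
    [-0.1, 0, 0, 0, 0, 0, -1],
    [-0.07, 0, 0, 0, 0, 0, -1],
    [-0.05, 0, 0, 0, 0, 0, -1],
  ],
)

```text
clock: 2.3
position: [0.4459, -0.2688, 0.1218]
ee_rot: [-3.118, 0.383, 0.006]
force: [4.1, -1.2, -2.8]
width: 0.999
```

Run:
```python
from h import *
cv2.imwrite("pics/w2.png",get_image("wrist")); st()
t=get_image("top"); cv2.imwrite("pics/t2.png",cv2.resize(t[170:280,300:420],None,fx=5,fy=5))
```

```text
t 2.35 p [ 0.4455 -0.2691  0.122 ] yaw -14.03 z [-0.003 -0.    -1.   ] F [-0.  -2.7  0.5] w 1.0 q [ 0.68  0.41 -0.32  1.93  0.17  0.83  0.03]
```

View pics/w2.png

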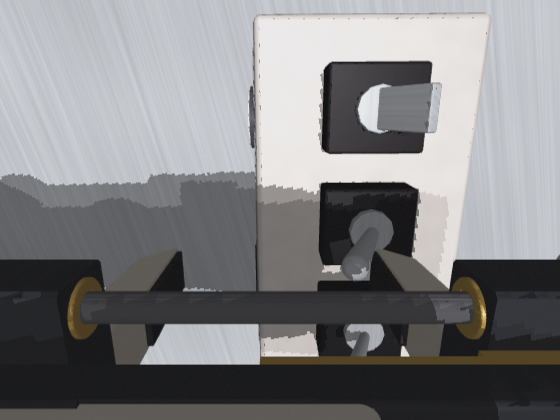

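Run:
```python
from h import *
m=camera_model("wrist"); a=np.radians(-12.85)
for th in (-.4,-.2,0,.2,.4):
    print(th,proj(m,np.array([.497,-.27,.098])+.049*np.array([np.sin(th)*np.cos(a),np.sin(th)*np.sin(a),np.cos(th)])))
print(proj(m,(.497,-.27,.098)))
```

```text
-0.4 [349.20948954 267.3457669 ]
-0.2 [373.11175797 269.94598581]
0 [397.37663194 270.57873231]
0.2 [420.11873623 269.15416859]
0.4 [439.62174393 265.81693019]
[367.91024414 231.39078179]
```

The bat tip is at (353,265), against a prediction of (349,267) for off, so the vacuum toggle is off. The fan and lamp bats haven't moved. Now I'll go up and across, well clear of the scope head.

play_rows(
  rows=[
    [0, 0, -0.2, 0, 0, 0, -1],
    [0, 0, -0.25, 0, 0, 0, -1],
    [0, 0, -0.25, 0, 0, 0, -1],
    [0, 0, -0.1, 0, 0, 0, -1],
  ],
)

```text
clock: 2.8
position: [0.4449, -0.2691, 0.2446]
ee_rot: [-3.116, 0.385, 0.015]
force: [0.4, 0.0, -0.5]
width: 0.996
```

Run:
```python
from h import *
plan((.38,-.03,.25),30,-1)
```

```text
t 2.8 p [ 0.4449 -0.2691  0.2446] yaw -14.07 z [-0.009  0.003 -1.   ] F [ 0.4  0.  -0.5] w 0.996 q [ 0.71  0.28 -0.34  1.77  0.1   1.12  0.09]
[[-0.135,-0.24,-0.005,-0.001,0.003,-0.256,-1.0],[-0.103,-0.255,-0.005,-0.001,0.003,-0.256,-1.0],[-0.069,-0.266,-0.005,-0.001,0.003,-0.256,-1.0],[-0.035,-0.273,-0.005,-0.001,0.003,-0.256,-1.0],[0.001,-0.275,-0.006,-0.001,0.003,-0.256,-1.0]]
[[0.036,-0.273,-0.006,-0.001,0.003,-0.256,-1.0]]
```

play_rows(
  rows=[
    [-0.135, -0.24, -0.005, 0, 0.004, -0.256, -1],
    [-0.103, -0.255, -0.005, 0, 0.003, -0.256, -1],
    [-0.069, -0.266, -0.005, 0, 0.003, -0.256, -1],
    [-0.035, -0.273, -0.005, 0, 0.003, -0.256, -1],
    [0.001, -0.275, -0.005, 0, 0.003, -0.256, -1],
  ],
)

```text
clock: 3.3
position: [0.3919, -0.0703, 0.2532]
ee_rot: [3.075, 0.633, 0.008]
force: [0.6, 0.1, 0.6]
width: 1.002
```

Run:
```python
from h import *
plan((.43,.22,.25),68,-1)
```

```text
t 3.3 p [ 0.3919 -0.0703  0.2532] yaw 23.26 z [ 0.005 -0.001 -1.   ] F [0.6 0.1 0.6] w 1.002 q [ 0.59  0.07 -0.57  2.01  0.05  1.07  0.4 ]
[[0.142,-0.24,0.003,0.001,-0.001,-0.223,-1.0],[0.168,-0.222,0.003,0.001,-0.001,-0.223,-1.0],[0.192,-0.202,0.003,0.001,-0.001,-0.223,-1.0],[0.213,-0.18,0.003,0.001,-0.001,-0.223,-1.0],[0.232,-0.155,0.003,0.001,-0.001,-0.223,-1.0]]
[[0.248,-0.128,0.003,0.001,-0.001,-0.223,-1.0],[0.26,-0.1,0.003,0.001,-0.001,-0.223,-1.0]]
```

Run:
```python
from h import *
plan((.40,.13,.25),60,-1)
```

```text
t 3.3 p [ 0.3919 -0.0703  0.2532] yaw 23.26 z [ 0.005 -0.001 -1.   ] F [0.6 0.1 0.6] w 1.002 q [ 0.59  0.07 -0.57  2.01  0.05  1.07  0.4 ]
[[0.115,-0.241,0.004,0.002,-0.001,-0.256,-1.0],[0.145,-0.224,0.004,0.002,-0.001,-0.256,-1.0],[0.173,-0.204,0.004,0.002,-0.001,-0.256,-1.0],[0.197,-0.18,0.004,0.002,-0.001,-0.256,-1.0],[0.219,-0.153,0.004,0.002,-0.001,-0.256,-1.0]]
```

play_rows(
  rows=[
    [0.115, -0.241, 0.004, 0, 0, -0.256, -1],
    [0.145, -0.224, 0.004, 0, 0, -0.256, -1],
    [0.173, -0.204, 0.004, 0, 0, -0.256, -1],
    [0.197, -0.18, 0.004, 0, 0, -0.256, -1],
    [0.219, -0.153, 0.004, 0, 0, -0.256, -1],
  ],
)

```text
clock: 3.8
position: [0.396, 0.1371, 0.2524]
ee_rot: [2.695, 1.598, 0.008]
force: [0.2, 0.3, -0.2]
width: 0.996
```

Run:
```python
from h import *
plan((.515,.235,.25),68,-1)
```

```text
t 3.8 p [0.396  0.1371 0.2524] yaw 61.33 z [ 0.009 -0.004 -1.   ] F [ 0.2  0.3 -0.2] w 0.996 q [ 0.29  0.15 -0.83  1.95  0.14  1.08  0.47]
[[0.238,0.096,0.005,0.005,0.0,-0.058,-1.0],[0.235,0.103,0.005,0.005,0.0,-0.058,-1.0],[0.232,0.109,0.005,0.005,0.0,-0.058,-1.0],[0.229,0.116,0.004,0.005,0.0,-0.058,-1.0]]
```

play_rows(
  rows=[
    [0.238, 0.096, 0.005, 0.005, 0, -0.058, -1],
    [0.235, 0.103, 0.005, 0.005, 0, -0.058, -1],
    [0.232, 0.109, 0.005, 0.005, 0, -0.058, -1],
    [0.229, 0.116, 0.005, 0.005, 0, -0.058, -1],
    [0, 0, 0, 0, 0, 0, -1],
  ],
)

```text
clock: 4.3
position: [0.5175, 0.2458, 0.2506]
ee_rot: [-2.591, -1.776, 0.0]
force: [-0.6, 0.1, 0.5]
width: 0.996
```

Run:
```python
from h import *
st(); m=camera_model("wrist"); im=get_image("wrist"); cv2.imwrite("pics/w3.png",im); np.savez("pics/w3.npz",**m)
t=get_image("top"); cv2.imwrite("pics/t3.png",t)
```

```text
t 4.3 p [0.5175 0.2458 0.2506] yaw 68.83 z [-0.  0. -1.] F [-0.6  0.1  0.5] w 0.996 q [ 0.03  0.45 -0.81  1.62  0.34  1.22  0.35]
```

View pics/w3.png

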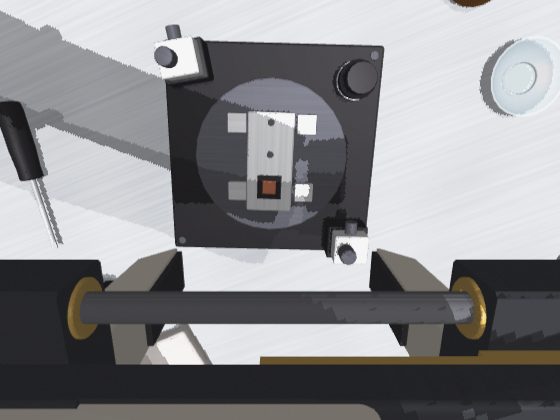

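Run:
```python
import cv2
t=cv2.imread("pics/w3.png")
cv2.imwrite("pics/w3c.png",cv2.resize(t[95:220,205:335],None,fx=5,fy=5,interpolation=cv2.INTER_CUBIC))
```

```text
(no output)
```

View pics/w3c.png

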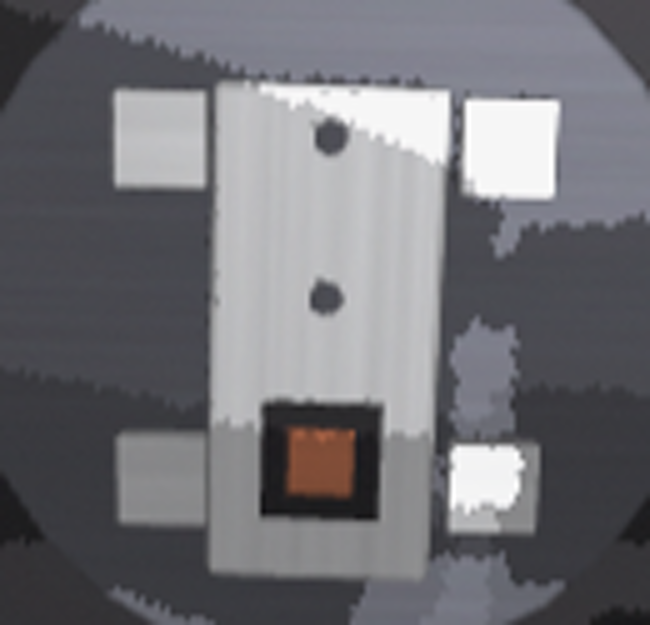

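Run:
```python
from h import *
from scipy.optimize import least_squares
m=np.load("pics/w3.npz"); m={k:m[k] for k in m}
U=lambda p:uncrop(p,(205,95),5)
def fit(obs,z,name):
    # obs: pixel -> local (x,y)
    W=np.array([ray(m,U(p),z)[:2] for p,_ in obs]); L=np.array([l for _,l in obs])
    f=lambda q:((np.c_[np.cos(q[2])*L[:,0]-np.sin(q[2])*L[:,1],np.sin(q[2])*L[:,0]+np.cos(q[2])*L[:,1]]+q[:2])-W).ravel()
    r=least_squares(f,[.485,.249,-.37]); print(name,r.x[:2].round(4),np.degrees(r.x[2]).round(2),"res mm",(1000*r.fun.reshape(-1,2)).round(1).tolist())
    return r.x
# image up = -x nest (toward robot), image left = -y
c=fit([((216,84),(-.045,-.021)),((450,91),(-.045,.021)),((430,579),(.045,.021)),((210,574),(.045,-.021))],.09,"carrier")
n=fit([((114,90),(-.042,-.042)),((114,187),(-.024,-.042)),((118,431),(.024,-.042)),((118,526),(.042,-.042)),
 ((558,98),(-.042,.042)),((556,199),(-.024,.042)),((540,443),(.024,.042)),((538,534),(.042,.042)),((464,98),(-.042,.024)),((447,534),(.042,.024))],.068,"nest")
a=n[2];d=c[:2]-n[:2];print("carrier in nest",np.cos(a)*d[0]+np.sin(a)*d[1],-np.sin(a)*d[0]+np.cos(a)*d[1])
```

```text
carrier [0.4879 0.2513] -22.88 res mm [[-0.9, -0.3], [-0.4, 0.7], [0.9, -0.0], [0.4, -0.4]]
nest [0.487  0.2524] -22.5 res mm [[-0.6, -0.3], [-0.2, -0.2], [0.8, -0.7], [-0.3, 0.0], [0.4, 0.5], [-0.3, 0.1], [0.7, 0.2], [0.0, -0.1], [-0.2, 0.2], [-0.3, 0.3]]
carrier in nest 0.0012458070920031716 -0.0006835979376496834
```

The wrist fit puts the carrier at (0.4879,0.2513), -22.9° and the nest at (0.4870,0.2524), -22.5°, with residuals under 1 mm. The top camera agrees within 3 mm. I'll go over it, look again lower down, then grasp.

Run:
```python
from h import *
plan((.487,.2508,.15),67.1,-1)
```

```text
t 4.4 p [0.5149 0.2435 0.2509] yaw 68.78 z [-0.001 -0.002 -1.   ] F [-0.3  0.2  0.3] w 0.995 q [ 0.03  0.45 -0.81  1.63  0.34  1.22  0.35]
[[-0.007,-0.064,0.224,-0.0,0.002,0.02,-1.0],[-0.008,-0.063,0.224,-0.0,0.002,0.02,-1.0],[-0.008,-0.063,0.224,-0.0,0.002,0.02,-1.0]]
```

play_rows(
  rows=[
    [-0.007, -0.064, 0.224, 0, 0.002, 0.02, -1],
    [-0.008, -0.063, 0.224, 0, 0.002, 0.02, -1],
    [-0.008, -0.063, 0.224, 0, 0.002, 0.02, -1],
    [0, 0, 0, 0, 0, 0, -1],
    [0, 0, 0, 0, 0, 0, -1],
  ],
)

```text
clock: 4.9
position: [0.4854, 0.2469, 0.151]
ee_rot: [2.62, 1.726, 0.003]
force: [0.4, 0.4, 0.9]
width: 0.999
```

Run:
```python
from h import *
st(); m=camera_model("wrist"); im=get_image("wrist"); cv2.imwrite("pics/w4.png",im); np.savez("pics/w4.npz",**m)
```

```text
t 4.9 p [0.4854 0.2469 0.151 ] yaw 66.76 z [ 0.004 -0.002 -1.   ] F [0.4 0.4 0.9] w 0.999 q [-0.02  0.5  -0.77  1.82  0.41  0.99  0.21]
```

View pics/w4.png

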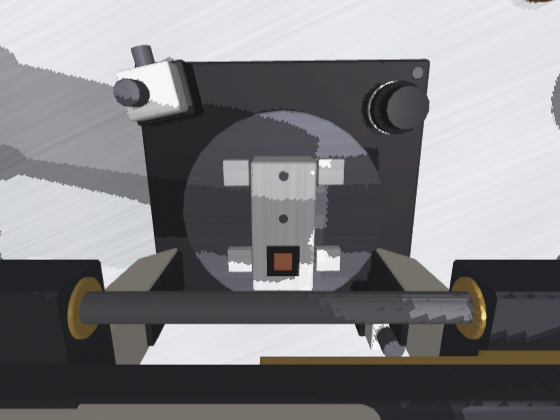

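Run:
```python
import cv2
t=cv2.imread("pics/w4.png")
cv2.imwrite("pics/w4c.png",cv2.resize(t[145:300,215:355],None,fx=5,fy=5,interpolation=cv2.INTER_CUBIC)[:,:])
```

```text
(no output)
```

View pics/w4c.png

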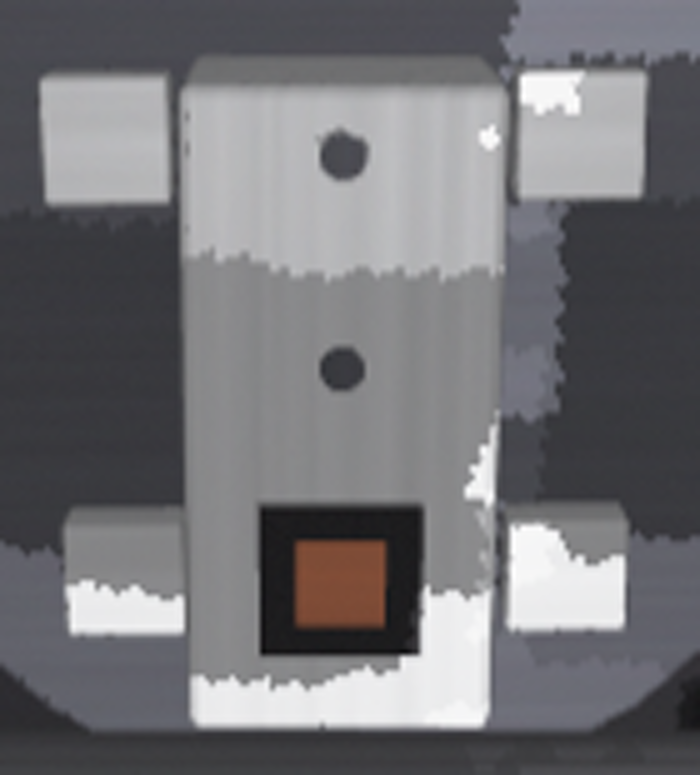

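```bash
cat >> h.py <<'E'
from scipy.optimize import least_squares
def fit(m,U,obs,z,name,x0):
    W=np.array([ray(m,U(p),z)[:2] for p,_ in obs]); L=np.array([l for _,l in obs])
    f=lambda q:((np.c_[np.cos(q[2])*L[:,0]-np.sin(q[2])*L[:,1],np.sin(q[2])*L[:,0]+np.cos(q[2])*L[:,1]]+q[:2])-W).ravel()
    r=least_squares(f,x0); print(name,r.x[:2].round(4),np.degrees(r.x[2]).round(2),"res mm",(1000*r.fun.reshape(-1,2)).round(1).tolist())
    return r.x
E
python3 - <<'E'
from h import *
m=np.load("pics/w4.npz"); m={k:m[k] for k in m}
U=lambda p:uncrop(p,(215,145),5)
c=fit(m,U,[((184,88),(-.045,-.021)),((506,88),(-.045,.021)),((488,727),(.045,.021)),((190,727),(.045,-.021))],.09,"carrier",[.485,.25,-.37])
n=fit(m,U,[((47,205),(-.024,-.042)),((642,198),(-.024,.042)),((70,634),(.042,-.042)),((626,629),(.042,.042)),((68,525),(.024,-.042)),((627,520),(.024,.042))],.068,"nest",[.485,.25,-.37])
a=n[2];d=c[:2]-n[:2];print("carrier in nest",np.cos(a)*d[0]+np.sin(a)*d[1],-np.sin(a)*d[0]+np.cos(a)*d[1])
plan((*c[:2],.068),np.degrees(c[2])+90,-1,step=.03)
E
```

```text
carrier [0.4875 0.251 ] -23.37 res mm [[-1.0, -0.6], [-0.2, 1.1], [0.8, 0.0], [0.4, -0.5]]
nest [0.4867 0.2524] -22.54 res mm [[-0.1, -0.3], [0.2, 0.5], [0.1, -0.4], [0.2, 0.1], [-0.4, -0.8], [0.0, 0.8]]
carrier in nest 0.0012837048739913711 -0.0010269156990736475
t 4.95 p [0.4854 0.2468 0.1511] yaw 66.74 z [ 0.004 -0.002 -1.   ] F [-0.2 -1.4 -1. ] w 1.0 q [-0.02  0.5  -0.77  1.82  0.41  0.99  0.21]
[[0.011,-0.0,0.185,0.003,0.0,0.001,-1.0],[0.011,0.0,0.185,0.003,0.0,0.001,-1.0],[0.011,0.0,0.185,0.003,0.0,0.001,-1.0]]
```

play_rows(
  rows=[
    [0.011, 0, 0.19, 0.003, 0, 0, -1],
    [0.011, 0, 0.19, 0.003, 0, 0, -1],
    [0.011, 0, 0.14, 0, 0, 0, -1],
    [0, 0, 0, 0, 0, 0, -1],
  ],
)

```text
clock: 5.35
position: [0.4949, 0.2522, 0.0797]
ee_rot: [2.624, 1.719, 0.022]
force: [-0.9, -0.4, 0.8]
width: 0.998
```

Run:
```python
from h import *
plan((.4873,.2509,.068),66.7,-1,step=.03)
```

```text
t 5.35 p [0.4949 0.2522 0.0797] yaw 66.48 z [ 0.014  0.003 -1.   ] F [-0.9 -0.4  0.8] w 0.998 q [-0.07  0.59 -0.7   1.88  0.51  0.85  0.12]
[[-0.029,-0.044,0.077,0.023,-0.018,-0.008,-1.0]]
```

play_rows(
  rows=[
    [-0.029, -0.044, 0.06, 0.023, -0.018, 0, -1],
    [0, 0, 0, 0, 0, 0, -1],
  ],
)

```text
clock: 5.55
position: [0.4887, 0.2513, 0.0733]
ee_rot: [2.628, 1.72, 0.004]
force: [0.1, 0.4, 0.4]
width: 1.001
```

Run:
```python
from h import *
plan((.4873,.2509,.068),66.7,-1,step=.03)
```

```text
t 5.55 p [0.4887 0.2513 0.0733] yaw 66.41 z [ 0.003  0.001 -1.   ] F [0.1 0.4 0.4] w 1.001 q [-0.07  0.6  -0.7   1.88  0.51  0.84  0.12]
[[-0.006,-0.008,0.035,0.004,-0.004,-0.01,-1.0]]
```

play_rows(
  rows=[
    [-0.007, -0.009, 0.035, 0.004, -0.004, -0.01, -1],
    [0, 0, 0, 0, 0, 0, -1],
  ],
)

```text
clock: 5.75
position: [0.4881, 0.2513, 0.0697]
ee_rot: [2.624, 1.727, 0.004]
force: [0.0, -0.4, 0.0]
width: 0.999
```

Run:
```python
from h import *
plan((.4873,.2509,.068),66.7,-1,step=.03)
```

```text
t 5.75 p [0.4881 0.2513 0.0697] yaw 66.69 z [ 0.002  0.001 -1.   ] F [ 0.  -0.4  0. ] w 0.999 q [-0.08  0.6  -0.7   1.89  0.51  0.84  0.12]
[[-0.005,-0.004,0.012,0.004,-0.004,-0.0,-1.0]]
```

play_rows(
  rows=[
    [-0.006, -0.005, 0.02, 0.004, -0.004, 0, -1],
    [0, 0, 0, 0, 0, 0, 1],
    [0, 0, 0, 0, 0, 0, 1],
    [0, 0, 0, 0, 0, 0, 1],
    [0, 0, 0, 0, 0, 0, 1],
  ],
  force=25,
)

```text
clock: 6.25
position: [0.4876, 0.2511, 0.0677]
ee_rot: [2.624, 1.727, 0.002]
force: [0.2, -0.5, 0.2]
width: 0.702
```

play_rows(
  rows=[
    [0, 0, 0, 0, 0, 0, 1],
    [0, 0, 0, 0, 0, 0, 1],
    [0, 0, 0, 0, 0, 0, 1],
  ],
)

```text
clock: 6.55
position: [0.4876, 0.2511, 0.0677]
ee_rot: [2.624, 1.727, 0.002]
force: [0.2, -0.3, -0.5]
width: 0.457
```

Run:
```python
from h import *
st()
```

```text
t 6.55 p [0.4876 0.2511 0.0677] yaw 66.69 z [ 0.001  0.001 -1.   ] F [ 0.2 -0.3 -0.5] w 0.457 q [-0.08  0.6  -0.7   1.89  0.52  0.83  0.12]
```

play_rows(
  rows=[
    [0, 0, 0, 0, 0, 0, 1],
    [0, 0, 0, 0, 0, 0, 1],
    [0, 0, 0, 0, 0, 0, 1],
    [0, 0, -0.05, 0, 0, 0, 1],
  ],
)

```text
clock: 6.95
position: [0.4869, 0.2506, 0.0745]
ee_rot: [2.624, 1.727, -0.001]
force: [-0.6, 0.2, -1.9]
width: 0.457
```

Run:
```python
from h import *
st()
```

```text
t 6.95 p [0.4869 0.2506 0.0745] yaw 66.7 z [-0. -0. -1.] F [-0.6  0.2 -1.9] w 0.457 q [-0.07  0.6  -0.71  1.88  0.51  0.85  0.12]
```

play_rows(
  rows=[
    [0, 0, -0.08, 0, 0, 0, 1],
    [0, 0, -0.08, 0, 0, 0.1, 1],
    [0, 0, -0.06, 0, 0, 0.25, 1],
    [0, 0, -0.03, 0, 0, 0.28, 1],
    [0, 0, 0, 0, 0, 0.28, 1],
  ],
)

```text
clock: 7.45
position: [0.4874, 0.2514, 0.1184]
ee_rot: [-2.957, -1.057, -0.003]
force: [0.9, -0.6, -2.6]
width: 0.457
```

Run:
```python
from h import *
plan((.487,.252,.11),-22.5,1)
```

```text
t 7.45 p [0.4874 0.2514 0.1184] yaw 39.34 z [ 0.001  0.002 -1.   ] F [ 0.9 -0.6 -2.6] w 0.457 q [-0.12  0.51 -0.62  1.85  0.37  0.9  -0.23]
[[0.0,-0.001,0.007,-0.001,-0.0,0.27,1.0],[-0.0,-0.001,0.007,-0.001,-0.0,0.27,1.0],[-0.0,-0.001,0.007,-0.001,-0.0,0.27,1.0],[-0.0,-0.001,0.007,-0.001,-0.0,0.27,1.0],[-0.0,-0.001,0.007,-0.001,-0.0,0.27,1.0]]
[[-0.0,-0.001,0.007,-0.001,-0.0,0.27,1.0],[-0.0,-0.0,0.007,-0.001,-0.0,0.27,1.0],[-0.0,-0.0,0.007,-0.001,-0.0,0.27,1.0]]
```

play_rows(
  rows=[
    [0, 0, 0, 0, 0, 0.27, 1],
    [0, 0, 0, 0, 0, 0.27, 1],
    [0, 0, 0, 0, 0, 0.27, 1],
    [0, 0, 0, 0, 0, 0.27, 1],
    [0, 0, 0, 0, 0, 0.27, 1],
  ],
)

```text
clock: 7.95
position: [0.4881, 0.2534, 0.1253]
ee_rot: [-3.134, 0.046, -0.009]
force: [-0.7, -0.6, -2.6]
width: 0.455
```

Run:
```python
from h import *
plan((.487,.252,.11),-22.5,1)
```

```text
t 7.95 p [0.4881 0.2534 0.1253] yaw -1.7 z [ 0.006  0.008 -1.   ] F [-0.7 -0.6 -2.6] w 0.455 q [-0.24  0.46 -0.45  1.86  0.25  0.87 -0.84]
[[-0.003,0.003,0.034,-0.006,-0.003,0.242,1.0],[-0.002,0.004,0.034,-0.006,-0.003,0.242,1.0],[-0.002,0.004,0.034,-0.006,-0.003,0.242,1.0]]
```

play_rows(
  rows=[
    [-0.003, 0.003, 0.03, -0.006, -0.003, 0.242, 1],
    [-0.002, 0.004, 0.03, -0.006, -0.003, 0.242, 1],
    [-0.002, 0.004, 0.03, -0.006, -0.003, 0.22, 1],
    [0, 0, 0, 0, 0, 0, 1],
  ],
)

```text
clock: 8.35
position: [0.4873, 0.2541, 0.1167]
ee_rot: [-3.072, 0.636, -0.004]
force: [-0.6, -0.7, -2.3]
width: 0.456
```

Run:
```python
from h import *
plan((.487,.252,.095),-22.5,1)
m=camera_model("wrist"); im=get_image("wrist"); cv2.imwrite("pics/w5.png",im); np.savez("pics/w5.npz",**m)
```

```text
t 8.35 p [0.4873 0.2541 0.1167] yaw -23.38 z [ 0.003  0.004 -1.   ] F [-0.6 -0.7 -2.3] w 0.456 q [-0.32  0.46 -0.35  1.87  0.2   0.84 -1.18]
[[0.004,0.014,0.144,-0.011,-0.003,-0.031,1.0]]
```

View pics/w5.png

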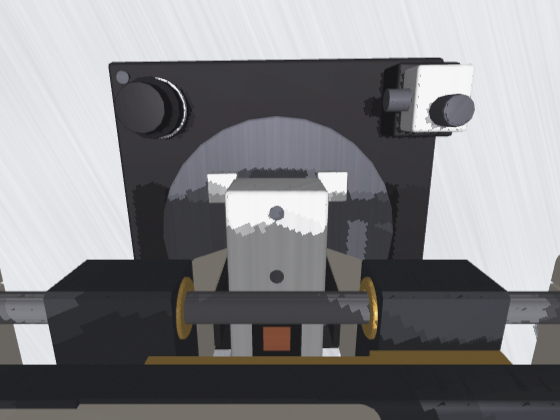

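Run:
```python
import cv2
t=cv2.imread("pics/w5.png")
cv2.imwrite("pics/w5c.png",cv2.resize(t[160:300,190:365],None,fx=4.5,fy=4.5,interpolation=cv2.INTER_CUBIC))
```

```text
(no output)
```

View pics/w5c.png

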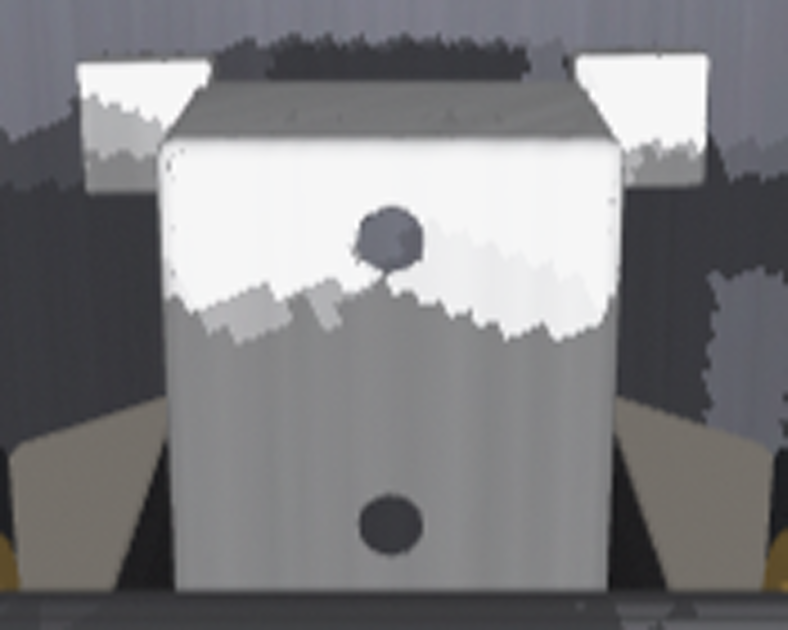

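Run:
```python
from h import *
m=np.load("pics/w5.npz"); m={k:m[k] for k in m}
U=lambda p:uncrop(p,(190,160),4.5)
m4=np.load("pics/w4.npz"); m4={k:m4[k] for k in m4}; U4=lambda p:uncrop(p,(215,145),5)
c4=np.array([.4875,.2510]); a4=np.radians(-22.9)
for p in [(343,155),(342,370)]:
    d=ray(m4,U4(p),.09)[:2]-c4; print("dot in carrier",np.cos(a4)*d[0]+np.sin(a4)*d[1],-np.sin(a4)*d[0]+np.cos(a4)*d[1])
P=np.array([.4873,.2541]); y=np.radians(-23.38)
tx=np.array([np.cos(y),np.sin(y)]); ty=np.array([np.sin(y),-np.cos(y)])
for p in [(162,142),(622,140),(391,239),(391,525)]:
    d=ray(m,U(p),.139)[:2]-P; print("held in tool",p,d@tx,d@ty)
n=fit(m,U,[((86,192),(-.042,.024)),((706,185),(.042,.024)),((78,66),(-.042,.042)),((709,59),(.042,.042))],.068,"nest",[.487,.252,-.39])
d=n[:2]-P; print("nest in tool",d@tx,d@ty)
```

```text
dot in carrier -0.03588878991161551 0.00014752333724686421
dot in carrier -0.007521605158690742 2.5548327133915246e-05
held in tool (162, 142) -0.02057778418012053 -0.044126012760701556
held in tool (622, 140) 0.01983416842640697 -0.04431627481415074
held in tool (391, 239) -0.0004558341642582324 -0.035273069891543087
held in tool (391, 525) -0.0004327538864601919 -0.007281682219397524
nest [0.487  0.2518] -22.69 res mm [[-0.4, -0.3], [-0.1, -0.4], [-0.1, 0.5], [0.6, 0.3]]
nest in tool 0.0006219746891159092 0.0021892993555767872
```

The held carrier is centred in the hand to within 1 mm, and the nest fits again at (0.487,0.252), -22.6°. Now I'll come down in steps.

Run:
```python
from h import *
plan((.4874,.2523,.09),-22.55,1,step=.015)
```

```text
t 8.4 p [0.4875 0.2544 0.117 ] yaw -23.15 z [ 0.004  0.005 -1.   ] F [ 0.5  0.4 -2.3] w 0.456 q [-0.32  0.46 -0.35  1.87  0.2   0.84 -1.17]
[[0.002,0.007,0.09,-0.006,-0.002,-0.011,1.0],[0.002,0.007,0.09,-0.006,-0.002,-0.011,1.0]]
```

play_rows(
  rows=[
    [0.002, 0.007, 0.09, -0.006, -0.002, -0.011, 1],
    [0.002, 0.007, 0.09, -0.006, -0.002, -0.011, 1],
    [0, 0, 0, 0, 0, 0, 1],
  ],
)

```text
clock: 8.7
position: [0.4878, 0.2526, 0.0893]
ee_rot: [-3.082, 0.604, -0.002]
force: [-0.8, -0.7, -2.1]
width: 0.457
```

Run:
```python
from h import *
plan((.4874,.2523,.081),-22.55,1,step=.015)
```

```text
t 8.7 p [0.4878 0.2526 0.0893] yaw -22.17 z [ 0.001  0.001 -1.   ] F [-0.8 -0.7 -2.1] w 0.457 q [-0.32  0.5  -0.34  1.89  0.23  0.79 -1.18]
[[-0.002,0.003,0.055,-0.003,-0.001,0.013,1.0]]
```

play_rows(
  rows=[
    [-0.002, 0.003, 0.055, -0.003, -0.001, 0.013, 1],
    [0, 0, 0, 0, 0, 0, 1],
  ],
)

```text
clock: 8.9
position: [0.4869, 0.2518, 0.0795]
ee_rot: [3.08, -0.613, -0.002]
force: [-0.0, -0.2, -2.9]
width: 0.454
```

Run:
```python
from h import *
plan((.4874,.2523,.07),-22.55,1,step=.015)
m=camera_model("wrist"); im=get_image("wrist"); cv2.imwrite("pics/w6.png",im); np.savez("pics/w6.npz",**m)
cv2.imwrite("pics/w6c.png",cv2.resize(im[160:300,190:365],None,fx=4.5,fy=4.5,interpolation=cv2.INTER_CUBIC))
```

```text
t 8.9 p [0.4869 0.2518 0.0795] yaw -22.52 z [-0.001 -0.001 -1.   ] F [-0.  -0.2 -2.9] w 0.454 q [-0.33  0.51 -0.34  1.9   0.23  0.77 -1.19]
[[0.002,-0.004,0.063,0.002,0.002,0.001,1.0]]
```

View pics/w6c.png

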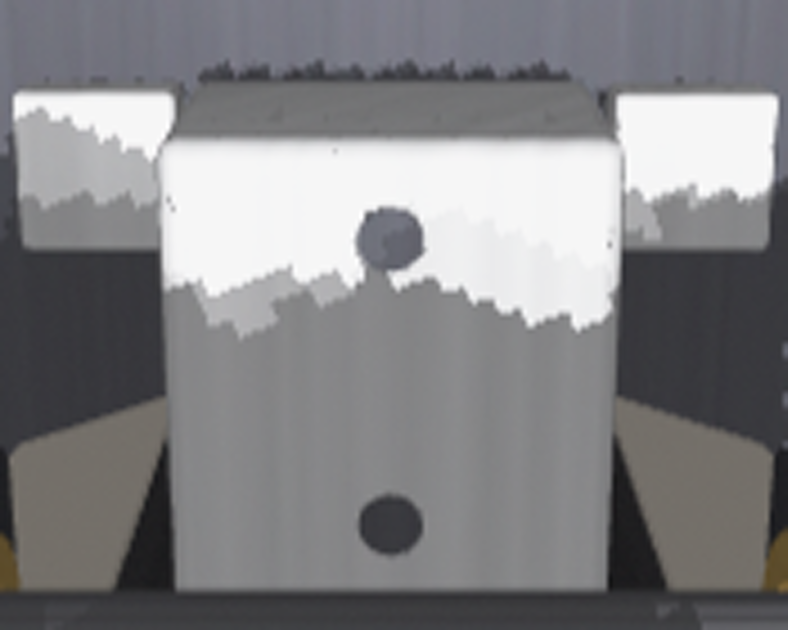

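Run:
```python
from h import *
m=np.load("pics/w6.npz"); m={k:m[k] for k in m}
U=lambda p:uncrop(p,(190,160),4.5)
n=fit(m,U,[((22,248),(-.042,.024)),((768,248),(.042,.024)),((14,92),(-.042,.042)),((778,95),(.042,.042))],.068,"nest",[.487,.252,-.39])
plan((.4874,.2523,.068),-22.6,1,step=.015)
```

```text
nest [0.4871 0.2521] -22.59 res mm [[-0.3, -0.0], [0.2, -0.5], [-0.4, 0.4], [0.6, 0.1]]
t 8.95 p [0.4873 0.2522 0.0801] yaw -22.51 z [-0.001 -0.    -1.   ] F [ 0.7  0.3 -2. ] w 0.459 q [-0.33  0.51 -0.34  1.9   0.23  0.77 -1.19]
[[0.0,-0.001,0.081,0.001,0.001,0.003,1.0]]
```

The carrier sits symmetrically between the two blocks (outer edges at 14 and 778, carrier middle at 392), so I can lower it onto its seat.

play_rows(
  rows=[
    [0, 0, 0.04, 0, 0, 0, 1],
    [0, 0, 0.025, 0, 0, 0, 1],
    [0, 0, 0.01, 0, 0, 0, 1],
  ],
)

```text
clock: 9.25
position: [0.4878, 0.2526, 0.0686]
ee_rot: [-3.08, 0.613, -0.001]
force: [-1.0, -0.7, -1.8]
width: 0.457
```

Run:
```python
from h import *
plan((.4874,.2523,.068),-22.6,1,step=.015)
```

```text
t 9.25 p [0.4878 0.2526 0.0686] yaw -22.5 z [ 0.001  0.001 -1.   ] F [-1.  -0.7 -1.8] w 0.457 q [-0.33  0.52 -0.33  1.91  0.24  0.75 -1.19]
[[-0.002,0.003,0.004,-0.002,-0.0,0.004,1.0]]
```

play_rows(
  rows=[
    [-0.002, 0.002, 0.006, -0.001, 0, 0, 1],
    [0, 0, 0.003, 0, 0, 0, 1],
  ],
)

```text
clock: 9.45
position: [0.4875, 0.2524, 0.0676]
ee_rot: [-3.081, 0.613, -0.001]
force: [-3.2, -2.1, 9.8]
width: 0.455
```

Run:
```python
from h import *
plan((.4874,.2523,.068),-22.6,1,step=.015)
```

```text
t 9.45 p [0.4875 0.2524 0.0676] yaw -22.49 z [ 0.001 -0.    -1.   ] F [-3.2 -2.1  9.8] w 0.455 q [-0.33  0.52 -0.33  1.91  0.24  0.75 -1.2 ]
[[-0.0,0.001,-0.002,-0.0,-0.001,0.004,1.0]]
```

It's seated, with +9.8 N at the same height it was grasped. Now I'll open the gripper.

play_rows(
  rows=[
    [0, 0, 0, 0, 0, 0, -1],
    [0, 0, 0, 0, 0, 0, -1],
    [0, 0, 0, 0, 0, 0, -1],
    [0, 0, 0, 0, 0, 0, -1],
    [0, 0, 0, 0, 0, 0, -1],
  ],
)

```text
clock: 9.95
position: [0.4884, 0.2532, 0.0687]
ee_rot: [-3.079, 0.612, -0.004]
force: [-0.3, 0.3, 0.1]
width: 0.843
```

play_rows(
  rows=[
    [0, 0, 0, 0, 0, 0, -1],
    [0, 0, -0.1, 0, 0, 0, -1],
    [0, 0, -0.2, 0, 0, 0, -1],
    [0, 0, -0.25, 0, 0, 0, -1],
    [0, 0, -0.2, 0, 0, 0, -1],
  ],
)

```text
clock: 10.45
position: [0.4852, 0.2512, 0.1799]
ee_rot: [3.077, -0.611, -0.009]
force: [1.4, 0.7, -0.1]
width: 1.0
```

Run:
```python
from h import *
st()
m=camera_model("wrist"); im=get_image("wrist"); cv2.imwrite("pics/w7.png",im); np.savez("pics/w7.npz",**m)
```

```text
t 10.45 p [0.4852 0.2512 0.1799] yaw -22.45 z [-0.006 -0.003 -1.   ] F [ 1.4  0.7 -0.1] w 1.0 q [-0.29  0.39 -0.37  1.8   0.16  0.99 -1.13]
```

View pics/w7.png

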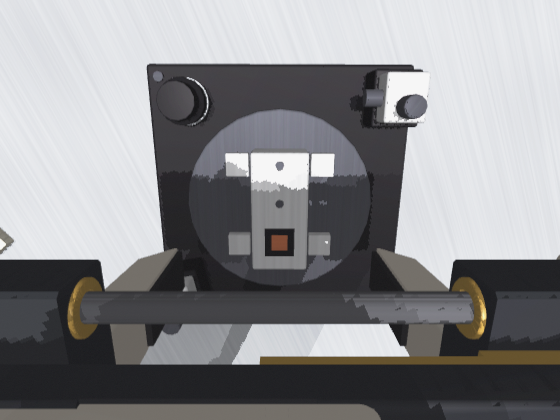

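Run:
```python
import cv2
t=cv2.imread("pics/w7.png")
cv2.imwrite("pics/w7c.png",cv2.resize(t[140:280,210:350],None,fx=5,fy=5,interpolation=cv2.INTER_CUBIC)[:,:])
```

```text
(no output)
```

View pics/w7c.png

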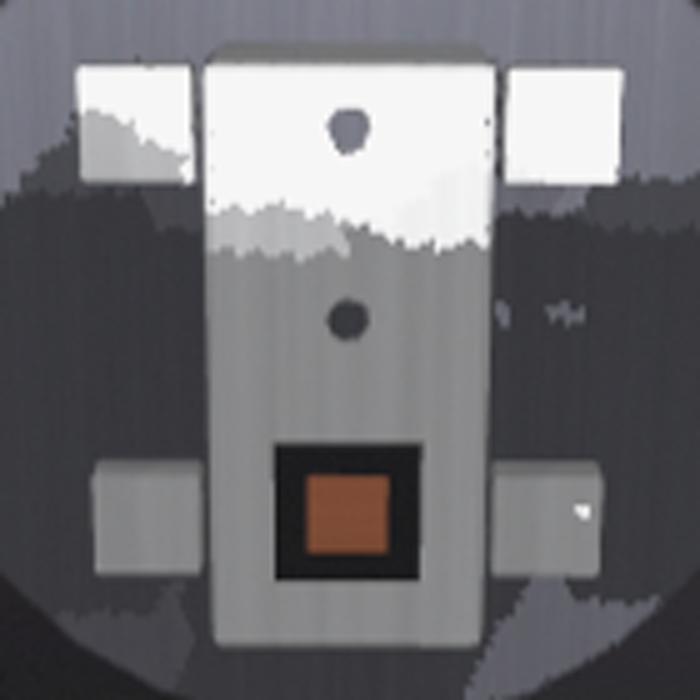

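Run:
```python
from h import *
m=np.load("pics/w7.npz"); m={k:m[k] for k in m}
U=lambda p:uncrop(p,(210,140),5)
# local nest axes; carrier modelled 42(x) x 90(y)
c=fit(m,U,[((205,66),(-.021,.045)),((495,65),(.021,.045)),((480,645),(.021,-.045)),((213,645),(-.021,-.045))],.09,"carrier",[.487,.252,-.39])
n=fit(m,U,[((77,66),(-.042,.042)),((80,184),(-.042,.024)),((623,68),(.042,.042)),((620,185),(.042,.024)),((98,575),(-.042,-.042)),((598,576),(.042,-.042))],.068,"nest",[.487,.252,-.39])
print((c-n)*[1000,1000,57.3])
plan((.40,.10,.25),-15,-1)
```

```text
carrier [0.4872 0.2526] -22.54 res mm [[-0.4, 1.0], [0.8, 0.3], [0.2, -0.9], [-0.6, -0.4]]
nest [0.4873 0.2521] -22.5 res mm [[-0.4, 0.1], [-0.0, 0.2], [0.5, -0.1], [0.1, 0.1], [-0.6, 0.0], [0.4, -0.5]]
[-0.0395824   0.49533141 -0.04097639]
t 10.5 p [0.4872 0.2527 0.1845] yaw -22.45 z [-0.001 -0.    -1.   ] F [1.6 1.  2.9] w 1.001 q [-0.29  0.38 -0.37  1.79  0.16  1.   -1.12]
[[-0.03,0.233,-0.087,0.0,0.0,-0.052,-1.0],[-0.036,0.232,-0.087,0.0,0.0,-0.052,-1.0],[-0.042,0.231,-0.087,0.0,0.0,-0.052,-1.0],[-0.048,0.23,-0.087,0.0,0.0,-0.052,-1.0],[-0.054,0.228,-0.087,0.0,0.0,-0.052,-1.0]]
```

The carrier lies flat, 0.5 mm from the nest's centre and 0.04° off the y channel. Back to the toggle now.

play_rows(
  rows=[
    [-0.03, 0.233, -0.087, 0, 0, -0.052, -1],
    [-0.036, 0.232, -0.087, 0, 0, -0.052, -1],
    [-0.042, 0.231, -0.087, 0, 0, -0.052, -1],
    [-0.048, 0.23, -0.087, 0, 0, -0.052, -1],
    [-0.054, 0.228, -0.087, 0, 0, -0.052, -1],
  ],
)

```text
clock: 11.0
position: [0.3988, 0.0996, 0.2513]
ee_rot: [-3.113, 0.394, -0.002]
force: [0.5, -0.2, 0.2]
width: 1.0
```

Run:
```python
from h import *
plan((.40,-.12,.25),-12.85,-1)
```

```text
t 11.0 p [0.3988 0.0996 0.2513] yaw -14.42 z [ 0.002  0.004 -1.   ] F [ 0.5 -0.2  0.2] w 1.0 q [-0.01  0.08 -0.38  1.99  0.03  1.07 -0.66]
[[0.075,0.283,0.001,-0.002,-0.0,-0.011,-1.0],[0.073,0.284,0.001,-0.002,-0.0,-0.011,-1.0],[0.071,0.284,0.001,-0.002,-0.0,-0.011,-1.0],[0.07,0.284,0.001,-0.002,-0.0,-0.011,-1.0],[0.068,0.285,0.001,-0.002,-0.0,-0.011,-1.0]]
```

play_rows(
  rows=[
    [0.075, 0.283, 0.001, -0.002, 0, -0.011, -1],
    [0.073, 0.284, 0.001, -0.002, 0, -0.011, -1],
    [0.071, 0.284, 0.001, -0.002, 0, -0.011, -1],
    [0.07, 0.284, 0.001, -0.002, 0, -0.011, -1],
    [0.068, 0.285, 0.001, -0.002, 0, -0.011, -1],
  ],
)

```text
clock: 11.5
position: [0.3984, -0.126, 0.2529]
ee_rot: [3.122, -0.339, 0.013]
force: [2.6, -0.9, -0.2]
width: 1.001
```

Run:
```python
from h import *
plan((.496,-.270,.215),-12.85,-1)
```

```text
t 11.5 p [ 0.3984 -0.126   0.2529] yaw -12.41 z [ 0.008 -0.002 -1.   ] F [ 2.6 -0.9 -0.2] w 1.001 q [ 0.31  0.07 -0.14  2.    0.01  1.06 -0.05]
[[0.21,0.199,0.065,-0.0,-0.004,0.004,-1.0],[0.21,0.199,0.065,-0.0,-0.004,0.004,-1.0],[0.211,0.199,0.064,-0.0,-0.004,0.004,-1.0],[0.212,0.198,0.064,-0.0,-0.004,0.004,-1.0]]
```

play_rows(
  rows=[
    [0.21, 0.199, 0.06, 0, -0.004, 0.004, -1],
    [0.21, 0.199, 0.06, 0, -0.004, 0.004, -1],
    [0.211, 0.199, 0.06, 0, -0.004, 0.004, -1],
    [0.212, 0.198, 0.06, 0, -0.004, 0.004, -1],
    [0, 0, 0, 0, 0, 0, -1],
  ],
)

```text
clock: 12.0
position: [0.4965, -0.2839, 0.2161]
ee_rot: [3.116, -0.365, 0.004]
force: [-1.0, 0.1, 0.0]
width: 1.003
```

Run:
```python
from h import *
plan((.496,-.270,.122),-12.85,-1,step=.03)
```

```text
t 12.0 p [ 0.4965 -0.2839  0.2161] yaw -13.35 z [ 0.002 -0.005 -1.   ] F [-1.   0.1  0. ] w 1.003 q [ 0.45  0.36 -0.03  1.72  0.02  1.06  0.18]
[[-0.007,-0.023,0.157,0.002,-0.001,-0.004,-1.0],[-0.006,-0.023,0.157,0.002,-0.001,-0.004,-1.0],[-0.006,-0.023,0.157,0.002,-0.001,-0.004,-1.0],[-0.006,-0.023,0.157,0.002,-0.001,-0.004,-1.0]]
```

play_rows(
  rows=[
    [-0.02, -0.09, 0.03, 0, 0, 0, -1],
    [0, 0, 0, 0, 0, 0, -1],
  ],
)

```text
clock: 12.2
position: [0.4963, -0.2688, 0.2098]
ee_rot: [3.117, -0.366, 0.0]
force: [0.3, 0.6, -0.2]
width: 1.0
```

Run:
```python
from h import *
plan((.496,-.270,.122),-12.85,-1,step=.03)
```

```text
t 12.2 p [ 0.4963 -0.2688  0.2098] yaw -13.41 z [-0.    -0.003 -1.   ] F [ 0.3  0.6 -0.2] w 1.0 q [ 0.43  0.35 -0.04  1.75  0.02  1.04  0.15]
[[-0.0,0.002,0.195,0.002,-0.0,-0.007,-1.0],[-0.0,0.002,0.195,0.002,-0.0,-0.007,-1.0],[-0.0,0.003,0.195,0.002,-0.0,-0.007,-1.0]]
```

play_rows(
  rows=[
    [0, 0.002, 0.19, 0.002, 0, -0.007, -1],
    [0, 0.002, 0.19, 0.002, 0, -0.007, -1],
    [0, 0.002, 0.19, 0.002, 0, -0.007, -1],
    [0, 0, 0, 0, 0, 0, -1],
  ],
)

```text
clock: 12.6
position: [0.4966, -0.2635, 0.1251]
ee_rot: [-3.123, 0.337, -0.009]
force: [0.5, 0.1, -0.7]
width: 0.997
```

Run:
```python
from h import *
st()
```

```text
t 12.6 p [ 0.4966 -0.2635  0.1251] yaw -12.33 z [ 0.005 -0.    -1.   ] F [ 0.5  0.1 -0.7] w 0.997 q [ 0.43  0.44 -0.05  1.85  0.02  0.85  0.16]
```

play_rows(
  rows=[
    [0.07, 0.04, 0.01, 0, 0, 0, -1],
    [0.09, 0, 0.01, 0, 0, 0, -1],
    [0.07, 0, 0, 0, 0, 0, -1],
    [0.06, 0, 0, 0, 0, 0, -1],
    [0.04, 0, 0, 0, 0, 0, -1],
  ],
)

```text
clock: 13.1
position: [0.5483, -0.2801, 0.1293]
ee_rot: [3.122, -0.333, 0.018]
force: [0.2, -0.2, 0.1]
width: 0.997
```

Run:
```python
from h import *
st()
m=camera_model("wrist"); cv2.imwrite("pics/w8.png",get_image("wrist")); a=np.radians(-12.85)
for th in (-.4,-.2,0,.2,.4):
    print(th,proj(m,np.array([.497,-.27,.098])+.049*np.array([np.sin(th)*np.cos(a),np.sin(th)*np.sin(a),np.cos(th)])))
print(proj(m,(.497,-.27,.098)))
```

```text
t 13.1 p [ 0.5483 -0.2801  0.1293] yaw -12.19 z [ 0.011 -0.003 -1.   ] F [ 0.2 -0.2  0.1] w 0.997 q [ 0.41  0.51 -0.04  1.72  0.02  0.91  0.15]
-0.4 [119.42379257 285.04488138]
-0.2 [137.92273705 288.2610527 ]
0 [159.30606679 289.44860358]
0.2 [182.0026311  288.48755475]
0.4 [204.30560446 285.49265546]
[185.54586311 247.87245645]
```

View pics/w8.png

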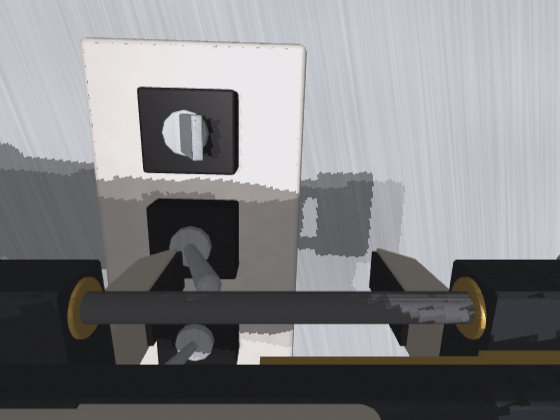

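The bat tip is at (207,283), against a prediction of (204,285) for on, so it flipped. I'll lift clear and do a final check.

play_rows(
  rows=[
    [0, 0, -0.15, 0, 0, 0, -1],
    [0, 0, -0.25, 0, 0, 0, -1],
    [-0.05, 0, -0.25, 0, 0, 0, -1],
    [-0.25, 0, -0.1, 0, 0, 0, -1],
    [-0.25, 0, 0, 0, 0, 0, -1],
  ],
)

```text
clock: 13.65
position: [0.4705, -0.2621, 0.245]
ee_rot: [3.123, -0.328, 0.024]
force: [-1.2, -0.3, 0.1]
width: 1.003
```

play_rows(
  rows=[
    [-0.25, 0.1, 0, 0, 0, 0, -1],
    [-0.15, 0.1, 0, 0, 0, 0, -1],
    [0, 0, 0, 0, 0, 0, -1],
    [0, 0, 0, 0, 0, 0, -1],
  ],
)

```text
clock: 14.05
position: [0.4005, -0.2788, 0.2472]
ee_rot: [3.121, -0.329, 0.031]
force: [0.1, 0.2, -0.5]
width: 1.0
```

Run:
```python
from h import *
st()
t=get_image("top"); s=get_image("scene"); w=get_image("wrist")
cv2.imwrite("pics/t9.png",t); cv2.imwrite("pics/w9.png",w)
cv2.imwrite("pics/s9c.png",np.hstack([cv2.resize(s[225:310,140:250],(440,340)),cv2.resize(t[185:280,160:260],(358,340))]))
```

```text
t 14.05 p [ 0.4005 -0.2788  0.2472] yaw -12.05 z [ 0.02  -0.006 -1.   ] F [ 0.1  0.2 -0.5] w 1.0 q [ 0.52  0.18 -0.02  1.88  0.    1.06  0.29]
```

View pics/t9.png

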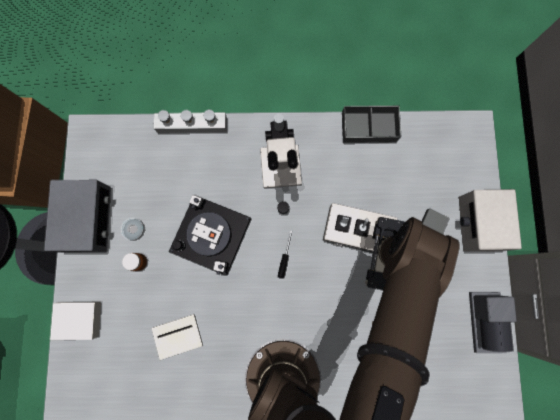

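View pics/s9c.png

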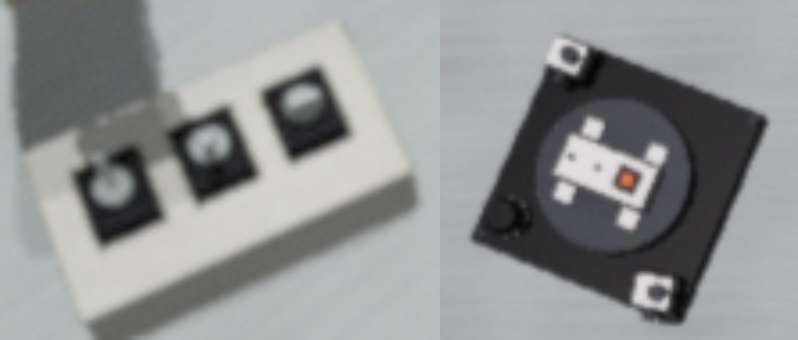

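View pics/w9.png

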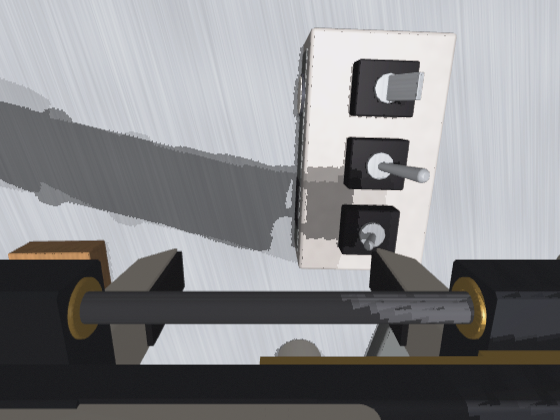

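The wrist view shows the vacuum bat leaning to the back (380,165)→(425,176), the fan paddle also back, and the lamp bat forward as before. The top view shows the carrier in the other channel and the loose things where they were. I'm handing it in.

```bash
python3 -c "
from cell import *
print(sign_off())"
```

```text
the job is handed in; nothing more can be done
None
```

The job is done and handed in at about 14 s on the robot's clock (limit 67 s). I flipped the vacuum toggle off, gave the carrier a quarter turn into the nest's other channel, and flipped the toggle back on.

- **Carrier:** after release, the wrist camera showed it about 0.5 mm from the nest's centre, 0.04° off the y channel. It was let go only after contact (9.8 N upward), at the same height it was grasped.
- **Toggles:** both flips of the vacuum toggle matched the predicted tip position within about 4 pixels. The final pictures show vacuum on, fan on and lamp off.
- **Surroundings:** the force readings taken between moves showed no sign of a bump. By eye, nothing loose had moved in the last overview, though the gripper and arm hid the bottle and part of the wafer box. At hand-in the gripper stood open, clear above the console.
- **Disagreement:** the first top-camera fix of the stage differed from the wrist camera by about 3 mm. I used the wrist readings, which agreed with each other to within about 1 mm.

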